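# Refit the stitch dial on a sewing-machine control box

### The arm

A 6-joint arm with a two-finger parallel gripper is mounted at the origin on the work surface. World frame = base frame: x ahead of the robot, y to its left, z up, the work surface at z = 0. Lengths are in m, angles in degrees, forces in N, time in s.
With the tool pointing down it reaches from about 0.25 to 0.725 m from the base axis. Payload 9.7 kg.
Tool frame: the origin (TCP) lies between the finger pads; the fingertips stand 25 mm ahead of it and the grasp point (between the pads) lies 6 mm ahead of it; z points along the fingers, y is the line along which they close (so a half turn about z gives the same grasp; the last joint's range is limited). The gripper opens to 85 mm and grips with 20 to 120 N. Pads are 22 mm wide; open, the fingers measure 114 mm over their backs; the gripper's body (76 mm by 85 mm) begins 54 mm behind the grasp point. The pads swing forward as they close: fully open they stand 13 mm farther back than shut.
Start: joints at [74.485, 4.979, 10.078, 95.1, 0, 90], TCP at [0.147, 0.53, 0.256] pointing down, gripper open.
Joint ranges: [-179.16, 179.16], [-48.56, 103.87], [-65.8, 70.77], [-126.05, 130.52], [-82.76, 87.17], [-180, 180]. Speed limits (degrees/s): [127.2, 127.2, 147.25, 180, 180, 180].

### API

Orientations are given as [roll, pitch, yaw] about the fixed x, y, z axes, in that order (R = Rz(yaw) Ry(pitch) Rx(roll)).
In Python, from workcell import bot, viewer gives the robot as it stands (bot), with the cameras (viewer).
- The arm moves only by the tool drive_effector, called after "Emit:" by a JSON object that holds its "api" and its "payload", one argument or row to a line. Schema: {"type":"object","properties":{"increments":{"type":"array","items":{"type":"array","prefixItems":[{"type":"array","items":{"type":"number"},"minItems":3,"maxItems":3},{"type":"number"},{"type":"number"}],"minItems":3,"maxItems":3},"minItems":1,"maxItems":5},"grip_force":{"type":"number"},"only":{"type":"string"},"quiet":{"type":"boolean"},"lines":{"type":"string"}},"required":["increments"],"additionalProperties":false}. increments is a list of rows, 1 to 5 of them, each written [[dx, dy, dz], turn, opening]: dx, dy, dz in m, then a turn about the tool's z in degrees, then the finger opening in m; each row is the pose to reach, as a shift and turn from the pose commanded when the call began, along the tool's axes at that moment; what a row does not reach only later rows make up. A row lasts 1/12 s, in which the tool goes at most 0.0417 m and 7.16 degrees, less where a joint would pass 70% of its speed; a pose out of reach is approached as far as the arm can. The fingers move at their own pace and stop on an object; grip_force is the grip in N (left out, the last holds). Time passes only in rows, so rows that do not move let the fingers close. The tool returns the time, the measured TCP pose, the force, the opening and the grip force at its end. only (a regular expression) keeps the lines of the reply that match it, lines (a string "A,B") keeps lines A to B, and quiet returns only ok. Input that does not fit is refused with a message, and nothing moves.
- bot.get_obs(): the state, without advancing time (a new reading comes with each control period).
- viewer.camera(name): name is "scene" or "top" or "wrist"; returns the picture (480x640x3 uint8, blue, green, red); there is no depth.
- viewer.camera_info(name): a dict with "mtx" (3x3 intrinsics, pixels), "extrinsics" (4x4, takes a point from camera to world coordinates). Camera axes: x right, y down, z forward; pixel columns grow to the right and rows downward; lengths in m; the calibration is good to about 2 mm. A picture is of the moment at which its call begins: read the wrist's pose just before it. camera_info takes no time and is no camera call; for the wrist camera it gives the pose at the moment of the call.
- bot.job_done(): hands the job in; it is judged then, once.
The state is a dict: "time": time; "q": joint angles; "qd": joint speeds; "joint_efforts": joint torques, N m; "ee_pos": TCP position; "tcp_rot": TCP orientation; "wrist_force": force on the tool from outside, world axes, zero at the start; "torque": the same for the moment, N m; "opening": finger opening in m; "grasp_force": force on a finger pad.
Only numpy, scipy, OpenCV 4.12 (cv2) and the standard library are available. Lean on these libraries where they do the work, as an engineer would, in place of code of your own. Each camera call takes 0.05 s, during which the arm holds its last target. There are 200 camera calls.

### The job

Refit the dial of the sewing-machine control box: first seat the aluminium bezel over the shaft, flat and fully down in the pocket in the box's top. Then take the pointer knob, turn it so that its pointer looks the way the shaft's flat faces, push it fully home on the D-shaft and press it on down, shaft and all, to the stop of the spring-loaded shaft; the program finishes while the gripper still holds the knob pressed in. Leave the other things on the table where they are.

Things in the scene. Friction and masses are not known exactly. Their poses are not given: they have to be found in the camera images.
- control_box: grey sewing-machine control box, fixed to the table, 170 (x) x 200 (y) x 60 mm high; origin at the centre of its underside. In the middle of its top is a rectangular pocket, 74.5 (along box x) x 54.5 mm, 6 mm deep, and the dial shaft rises from the middle of that pocket.
- pocket (a point): centre of the pocket's floor, 54 mm above the table; axes as the box's (x along the 74.5 mm side, z up)
- shaft_tip (a point): centre of the top end of the steel D-shaft, 40 mm above the pocket floor (94 mm above the table) at rest. Shaft 16 mm in diameter with one flat along its length, 4.5 mm from the axis; this point's x axis points out through the flat, z up. The last 2 mm are tapered. A dark scribed line runs from the tip's centre to the flat and down it. Brass collar 21 mm across, 2 mm high, at its foot.
- shaft_turn (a joint): angle of the shaft about its upright axis relative to the box, rad, counter-clockwise from above, 0 = flat towards box +x; very stiff (0.25 N m), range -0.75 to 0.75; stays where it is
- shaft (a joint): how far the spring-loaded shaft is pressed down, m: 0 at rest, 0.006 at its stop. The spring needs 5 N before it starts to move and 9 N at the stop, and pushes the shaft up again when let go.
- bezel: aluminium bezel flat on the table: base 72 (x) x 52 (y) x 6 mm (lowest 2 mm narrowed 1.25 mm all round), on it a boss 44 (x) x 34 (y) mm up to 16 mm above the underside, 26 mm square hole through both. Origin: centre of underside, z up. Fits the pocket either way round; seated, base top flush with box top. Grip the boss across its 34 mm. 50 to 100 g.
- knob: black pointer knob standing bore down: eight-sided body 40 mm across, 19 mm high, on it a grip bar 38 mm long (x), 12 mm wide (y), from 19 to 38 mm above the underside, and at its +x end a wedge-shaped pointer nose reaching 30 mm from the axis, 16 to 26 mm high. Origin: centre of underside, on the bore's axis, z up. 35 to 70 g.
- pointer (a point): end of the knob's pointer nose, 30 mm along the knob's +x from its axis, 21 mm above the underside
- knob_bore (a point): inner end of the knob's bore, on its axis, 16 mm above the underside; axes as the knob's. Bore open below, 18 mm wide, flat 5.5 mm from the axis on the +x (pointer) side: it goes on only with the pointer the way the shaft's flat faces (8 degrees of play). Home, this point meets the shaft tip and the underside is 8 mm above the seated bezel's top.
- bobbin_a: bystander: steel bobbin, 21 mm across, 11 mm high, standing upright; origin at the centre of its underside
- bobbin_b: bystander: a second, equal steel bobbin
- round_dial: bystander: plain round black dial, 46 mm across, 26 mm high, no bar and no bore: not the knob to fit; origin at the centre of its underside
- screwdriver: bystander: screwdriver, 180 mm long, lying along its own x axis
- oil_bottle: bystander: white oil bottle, 44 mm across, 110 mm high, standing
- cone: bystander: empty grey plastic cone, 60 mm across at the foot, 120 mm high, standing
- nippers: bystander: thread nippers with a blue grip, 115 mm long, 28 mm wide, 10 mm high, lying along their own x axis

How it is judged (in metres and radians):
On the way, in this order (a step that is already met when the one before it is completed fails the run):
1. the bezel is seated flat and fully down in the pocket, while the knob is not yet on the shaft (z of bezel in the frame of pocket below 0.0015 m and horizontal distance between bezel and pocket below 0.003 m and angle between the z axis of bezel and the z axis of pocket, either way round below 0.035 rad and angle between the x axis of bezel and the x axis of pocket, either way round below 0.08 rad and horizontal distance between knob and shaft_tip above 0.05 m), for 0.2 s.
2. the knob is fully home on the D-shaft over the seated bezel (z of bezel in the frame of pocket below 0.0015 m and horizontal distance between bezel and pocket below 0.003 m and angle between the z axis of bezel and the z axis of pocket, either way round below 0.035 rad and angle between the x axis of bezel and the x axis of pocket, either way round below 0.08 rad and z of knob in the frame of shaft_tip between -0.018 and -0.0142 m and horizontal distance between knob and shaft_tip below 0.003 m and angle between the z axis of knob and the z axis of shaft_tip, either way round below 0.07 rad and angle between the x axis of knob and the x axis of shaft_tip, either way round below 0.25 rad and x of pointer in the frame of shaft_tip above 0.02 m), for 0.1 s.
At the end, for the whole second after the job is handed in: Bezel in pocket: down within 1.5 mm, centred within 3 mm, level to 2 and square to 4.5 degrees. Knob underside 14.2 to 18 mm below shaft tip, axis within 3 mm, upright to 4, pointing to 14 degrees with the flat. Shaft pressed over 4 mm, fingers on the knob over 2 N, for the last second (all of step 2 and value of joint shaft above 0.004 m and contact force between the fingers and knob above 2 N); the arm keeps its last pose, push and grip.
It fails at once if a bystander is moved more than 25 mm (distance of any of bobbin_a, bobbin_b, round_dial, screwdriver, oil_bottle, cone, nippers from where it was at the start of the episode above 0.025 m).
It also fails if it takes over 61 s, if anything falls off the work surface, if the arm or the gripper's body presses on something with over 40 N, if the wrist force passes 120 N, or if a joint passes its speed limit or range.

## Working session

There is one attempt and no reset: what is moved stays moved. The work goes in short steps, Python scripts to look and compute and a tool call to move; the robot and the scene stay as the last step left them, time stands still between calls to the robot, and variables do not carry over. Pictures are saved under pics/ and viewed, at most 13 in all, crops included, and the job is handed in when it is done.

```bash
ls; mkdir -p pics; python3 - <<'E'
from workcell import bot, viewer
import cv2
for n in("top","scene"):
    cv2.imwrite(f"pics/{n}0.png",viewer.camera(n)); i=viewer.camera_info(n); print(n,i["mtx"],i["extrinsics"])
print(bot.get_obs())
E
```

```text
pics
workcell.py
top [[456.06725302   0.         319.19535383]
 [  0.         456.06725302 234.60839108]
 [  0.           0.           1.        ]] [[ 0.01297633 -0.97268813  0.23175291  0.24430916]
 [-0.99990049 -0.01133993  0.00839177 -0.00511702]
 [-0.00553451 -0.23183874 -0.97273849  1.33744062]
 [ 0.          0.          0.          1.        ]]
scene [[619.11232111   0.         318.56889566]
 [  0.         619.11232111 245.00386539]
 [  0.           0.           1.        ]] [[-0.64715171  0.61395665 -0.45194237  1.11755756]
 [ 0.76224493  0.53144978 -0.36951833  0.48163443]
 [ 0.01331643 -0.5836252  -0.81191397  1.16259841]
 [ 0.          0.          0.          1.        ]]
{'time': 0.1, 'q': array([7.44837079e+01, 5.00923485e+00, 1.00385891e+01, 9.50988354e+01,
       8.70362750e-05, 9.00014358e+01]), 'qd': array([ 0.06421177, -0.05870347,  0.14889506,  0.07055441,  0.07465525,
        0.05439288]), 'joint_efforts': array([-4.46418117e-04, -5.21563125e+01,  4.65654302e+01,  1.58645154e-02,
        2.72455935e-05,  1.79082588e-05]), 'ee_pos': array([0.14708571, 0.52979039, 0.25563797]), 'tcp_rot': array([-1.79930519e+02, -8.52950472e-05,  1.64482272e+02]), 'wrist_force': array([-0.13589608, -0.60751139, -0.34189167]), 'torque': array([ 0.00563833,  0.00032957, -0.00981877]), 'grasp_force': 0.0, 'opening': 0.0856285653707506}
```

View pics/top0.png

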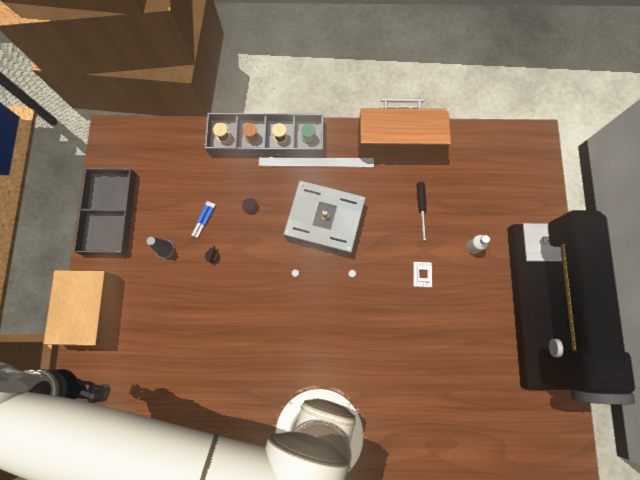

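View pics/scene0.png

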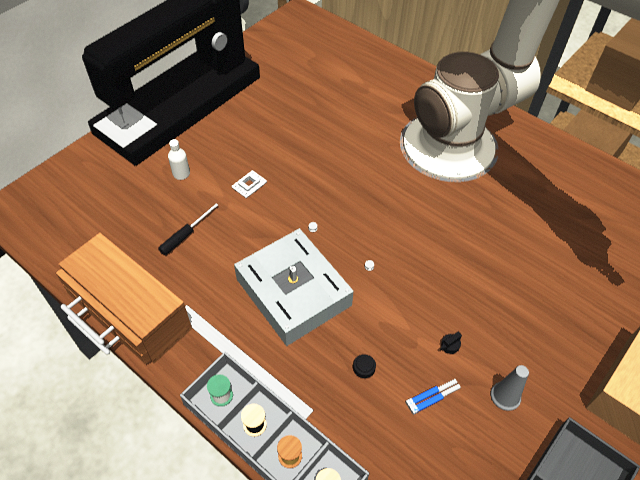

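The top view shows the bezel at (423,274), the knob at (212,255), the box with its shaft at (325,215), the round dial at (250,206), the cone at (162,247) and the bobbins at (295,273) and (352,273). The scene view agrees with this. Next I'll cast rays to get rough positions.

```bash
cat > h.py <<'E'
from workcell import bot, viewer
import numpy as np, cv2
from scipy.spatial.transform import Rotation as Rn
def plane(info,uv,z):
    E=np.array(info["extrinsics"]);uv=np.atleast_2d(np.float64(uv))
    d=np.c_[uv,np.ones(len(uv))]@np.linalg.inv(info["mtx"]).T@E[:3,:3].T
    return (E[:3,3]+d*((z-E[2,3])/d[:,2])[:,None])[:,:2]
def proj(info,P):
    E=np.linalg.inv(info["extrinsics"]);p=(np.atleast_2d(P)@E[:3,:3].T+E[:3,3])@np.array(info["mtx"]).T
    return p[:,:2]/p[:,2:]
def delta(target,yaw):
    o=bot.get_obs();R=Rn.from_euler("xyz",o["tcp_rot"],degrees=True)
    d=R.inv().apply(np.array(target)-o["ee_pos"])
    t=-(yaw-o["tcp_rot"][2]); t=(t+180)%360-180
    print("t%.2f pos %s rot %s q6 %.1f| delta %s turn %.1f (or %.1f)"%(o["time"],o["ee_pos"].round(4),o["tcp_rot"].round(1),o["q"][5],d.round(4),t,(t+360)%360-180))
def snap(name,f):
    i=viewer.camera_info(name);im=viewer.camera(name);cv2.imwrite("pics/"+f,im);return i,im
E
python3 - <<'E'
from h import *
i=viewer.camera_info("top");im=cv2.imread("pics/top0.png")
for n,uv,z in(("bezel",(423,274),.01),("knob",(212,255),.02),("shaft",(325,214),.094),("boxtop",(325,216),.06),("dial",(250,206),.02),("cone",(162,247),.06),("bobA",(295,273),.01),("bobB",(352,273),.01),("bottle",(478,244),.05),("nip",(204,219),.01)):
    print(n,plane(i,uv,z).round(3))
w=viewer.camera_info("wrist");o=bot.get_obs()
R=Rn.from_euler("xyz",o["tcp_rot"],degrees=True).as_matrix()
print("cam in tool",R.T@(w["extrinsics"][:3,3]-o["ee_pos"]),"\n",R.T@w["extrinsics"][:3,:3],w["mtx"])
# bezel: white mask near; knob: dark mask
g=im.astype(int)
for n,(u,v),m in(("bezel",(423,274),g.min(2)>150),("knob",(212,255),g.max(2)<45)):
    mm=np.zeros(m.shape,np.uint8);mm[v-20:v+20,u-20:u+20]=m[v-20:v+20,u-20:u+20]
    c=max(cv2.findContours(mm,0,2)[0],key=cv2.contourArea);r=cv2.boxPoints(cv2.minAreaRect(c));print(n,r.tolist(),plane(i,r,.01).round(4).tolist())
a=[cv2.resize(im[v-25:v+25,u-25:u+25],(390,390),interpolation=2) for u,v in((423,274),(212,255))]
cv2.imwrite("pics/crop1.png",np.hstack(a))
E
```

```text
bezel [[ 0.446 -0.299]]
knob [[0.493 0.321]]
shaft [[ 0.601 -0.01 ]]
boxtop [[ 0.604 -0.01 ]]
dial [[0.644 0.216]]
cone [[0.507 0.456]]
bobA [[0.444 0.076]]
bobB [[ 0.446 -0.091]]
bottle [[ 0.529 -0.452]]
nip [[0.605 0.355]]
cam in tool [ 0.07134119  0.00030222 -0.11662165] 
 [[ 4.02670588e-04 -9.59483741e-01 -2.81763712e-01]
 [ 9.99999671e-01  1.88068479e-04  7.88681432e-04]
 [-7.03736137e-04 -2.81763937e-01  9.59483501e-01]] [[398.35090513   0.         324.53911955]
 [  0.         398.35090513 242.42969186]
 [  0.           0.           1.        ]]
bezel [[413.0, 262.0], [431.0, 262.0], [431.0, 286.0], [413.0, 286.0]] [[0.4808, -0.2711], [0.4815, -0.3241], [0.4106, -0.321], [0.41, -0.2687]]Traceback (most recent call last):
  File "<stdin>", line 12, in <module>
ValueError: max() iterable argument is empty
```

Emit:
{"api": "drive_effector", "payload": {
  "increments": [
    [[-0.038,-0.012,0],0,0.085],
    [[-0.076,-0.025,0],0,0.085],
    [[-0.114,-0.037,0],0,0.085],
    [[-0.152,-0.05,0],0,0.085],
    [[-0.19,-0.062,0],0,0.085]
  ]
}}

```text
time: 0.52
ee_pos: [0.3147, 0.418, 0.256]
tcp_rot: [-180.0, -0.0, 164.5]
wrist_force: [-0.0, 0.7, 0.1]
opening: 0.0853
grasp_force: 0.0
```

Emit:
{"api": "drive_effector", "payload": {
  "increments": [
    [[-0.038,-0.012,0],0,0.085],
    [[-0.076,-0.025,0],0,0.085],
    [[-0.114,-0.037,0],0,0.085],
    [[-0.15,-0.05,0],0,0.085],
    [[-0.16,-0.055,0],0,0.085]
  ]
}}

```text
time: 0.93
ee_pos: [0.4563, 0.3207, 0.2554]
tcp_rot: [-179.9, 0.0, 164.3]
wrist_force: [-0.1, 0.4, -0.4]
opening: 0.0848
grasp_force: 0.0
```

Emit:
{"api": "drive_effector", "payload": {
  "increments": [
    [[0,0,0],0,0.085]
  ]
}}

```text
time: 1.02
ee_pos: [0.455, 0.3216, 0.2554]
tcp_rot: [-179.9, -0.0, 164.3]
wrist_force: [-0.7, -0.4, 0.1]
opening: 0.0852
grasp_force: 0.0
```

```bash
python3 - <<'E'
from h import *
i,im=snap("wrist","w_knob.png")
np.save("w_knob.npy",i["extrinsics"]); delta((.493,.321,.25),180)
E
```

```text
t1.07 pos [0.4537 0.3227 0.2556] rot [-1.800e+02 -1.000e-01  1.643e+02] q6 51.1| delta [-0.0383  0.009   0.0056] turn -15.7 (or 164.3)
```

View pics/w_knob.png

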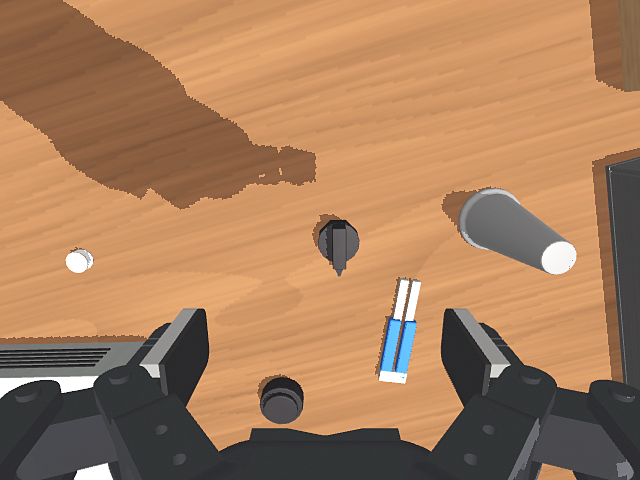

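The wrist view shows the knob at (339,242) with its pointer tip at (339,275), pointing down in the image. The cone and nippers are clear of the grasp. I'll measure the knob here and then go on to look at the shaft.

```bash
python3 - <<'E'
from h import *
im=cv2.imread("pics/w_knob.png").astype(int);i=dict(mtx=viewer.camera_info("wrist")["mtx"],extrinsics=np.load("w_knob.npy"))
m=np.zeros(im.shape[:2],np.uint8);s=np.s_[205:285,310:370];m[s]=((im.max(2)<115)&(im.max(2)-im.min(2)<25))[s]
c=max(cv2.findContours(m,0,2)[0],key=cv2.contourArea)[:,0,:]
tip=c[c[:,1].argmax()];print("bbox",c.min(0),c.max(0),"tip",tip,plane(i,tip,.022))
# bar top: homogenous brighter grey?
for v in range(220,272,4): print(v,im[v,314:366:2].mean(1).astype(int).tolist())
for z in(.019,.038):print(z,plane(i,[(339.5,242),(339.5,222),(339.5,267)],z).round(4).tolist())
E
echo
```

```text
bbox [318 220] [358 275] tip [338 275] [[0.51927134 0.31688589]]
220 [162, 163, 164, 174, 98, 97, 96, 103, 28, 24, 25, 24, 25, 23, 18, 17, 100, 161, 154, 156, 157, 160, 161, 161, 160, 160]
224 [151, 86, 92, 95, 98, 104, 28, 31, 46, 68, 34, 35, 35, 33, 35, 30, 60, 27, 104, 168, 162, 161, 160, 160, 160, 159]
228 [95, 97, 101, 107, 29, 29, 114, 57, 58, 28, 37, 37, 38, 38, 42, 44, 107, 104, 105, 85, 56, 167, 158, 157, 157, 157]
232 [104, 103, 111, 20, 106, 99, 55, 59, 58, 38, 97, 97, 98, 99, 102, 104, 78, 103, 105, 103, 106, 48, 162, 157, 157, 156]
236 [102, 104, 111, 98, 95, 97, 104, 55, 57, 36, 96, 94, 96, 97, 99, 103, 76, 101, 100, 100, 101, 101, 138, 163, 162, 163]
240 [101, 105, 62, 96, 94, 98, 53, 55, 55, 32, 95, 95, 97, 96, 99, 103, 76, 100, 98, 100, 100, 100, 96, 168, 166, 167]
244 [172, 98, 70, 93, 95, 95, 104, 54, 56, 30, 94, 94, 96, 96, 98, 101, 77, 100, 99, 98, 98, 100, 85, 177, 173, 172]
248 [162, 162, 84, 91, 91, 96, 50, 56, 56, 27, 96, 96, 97, 96, 98, 102, 76, 98, 98, 99, 99, 97, 97, 173, 170, 171]
252 [154, 156, 159, 125, 88, 92, 99, 54, 54, 32, 95, 94, 97, 98, 98, 101, 7
[... 228 characters left out ...]
 95, 95, 98, 72, 129, 165, 166, 166, 167, 167, 166, 167, 167]
264 [168, 170, 173, 173, 170, 169, 168, 175, 105, 67, 91, 93, 93, 95, 95, 96, 143, 168, 166, 166, 166, 163, 163, 163, 165, 167]
268 [169, 166, 166, 165, 166, 168, 171, 171, 171, 143, 88, 92, 98, 100, 97, 96, 141, 167, 167, 169, 167, 166, 165, 163, 163, 162]
0.019 [[0.4894, 0.3265], [0.4711, 0.3315], [0.513, 0.3201]]
0.038 [[0.4838, 0.3273], [0.4665, 0.332], [0.5062, 0.3213]]

```

Emit:
{"api": "drive_effector", "payload": {
  "increments": [
    [[0,-0.041,0],-7,0.085],
    [[0,-0.083,0],-14,0.085],
    [[0,-0.125,0],-16,0.085],
    [[0,-0.166,0],-16,0.085],
    [[0,-0.2,0],-16,0.085]
  ]
}}

```text
time: 1.48
ee_pos: [0.3976, 0.1301, 0.2563]
tcp_rot: [180.0, -0.0, -179.4]
wrist_force: [1.0, -0.0, 0.1]
opening: 0.0849
grasp_force: 0.0
```

```bash
python3 - <<'E'
from h import *
delta((.555,-.01,.255),180)
E
```

```text
t1.48 pos [0.3976 0.1301 0.2563] rot [ 180.    -0.  -179.4] q6 17.5| delta [-0.1559 -0.1417  0.0013] turn 0.6 (or -179.4)
```

Emit:
{"api": "drive_effector", "payload": {
  "increments": [
    [[-0.03,-0.028,0],0,0.085],
    [[-0.06,-0.056,0],0,0.085],
    [[-0.09,-0.084,0],0,0.085],
    [[-0.12,-0.112,0],0,0.085],
    [[-0.15,-0.138,0],0,0.085]
  ]
}}

```text
time: 1.9
ee_pos: [0.5514, -0.0061, 0.2566]
tcp_rot: [180.0, 0.0, -179.4]
wrist_force: [0.3, 1.2, -0.1]
opening: 0.085
grasp_force: 0.0
```

Emit:
{"api": "drive_effector", "payload": {
  "increments": [
    [[-0.005,-0.004,0],0.5,0.085],
    [[-0.005,-0.004,0],0.5,0.085],
    [[-0.005,-0.004,0],0.5,0.085]
  ]
}}

```text
time: 2.15
ee_pos: [0.5552, -0.0086, 0.256]
tcp_rot: [180.0, -0.1, -180.0]
wrist_force: [-0.2, -0.3, -0.3]
opening: 0.085
grasp_force: 0.0
```

```bash
python3 - <<'E'
from h import *
i,im=snap("wrist","w_box.png")
np.save("w_box.npy",i["extrinsics"]); delta((.555,-.01,.25),180);print(proj(i,[(.601,-.01,.094)]))
E
```

```text
t2.20 pos [ 0.555  -0.0083  0.2564] rot [ 180.    -0.  -179.9] q6 -0.9| delta [-0.     -0.0017  0.0064] turn 0.1 (or -179.9)
[[322.01642841 287.44098308]]
```

View pics/w_box.png

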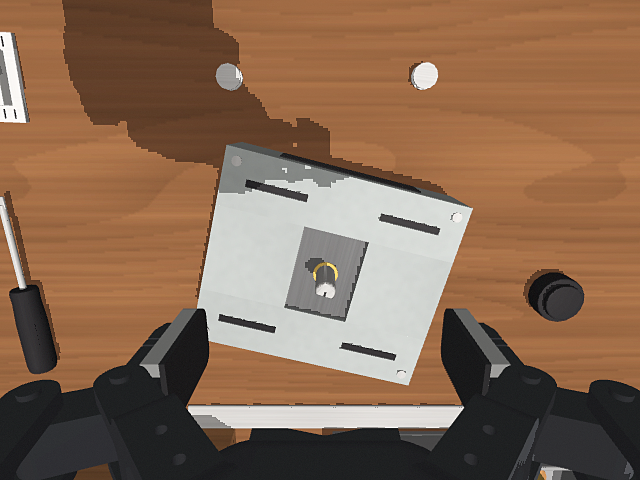

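The box fills the centre of the view, with the pocket corners near (305,227), (368,243), (346,321) and (285,306) and the shaft tip near (325,291). I'll zoom in to see the scribe line.

```bash
python3 - <<'E'
from h import *
im=cv2.imread("pics/w_box.png")
a=cv2.resize(im[218:328,275:380],(525,550),interpolation=cv2.INTER_CUBIC)
b=cv2.resize(im[276:304,312:338],None,fx=10,fy=10,interpolation=cv2.INTER_CUBIC)
o=np.zeros((550,790,3),np.uint8);o[:,:525]=a;o[:280,527:787]=b;cv2.imwrite("pics/c2.png",o)
i=dict(mtx=viewer.camera_info("wrist")["mtx"],extrinsics=np.load("w_box.npy"))
p=plane(i,[(305,227),(368,243),(346,321),(285,306)],.057);print(p.round(4).tolist(),p.mean(0))
E
```

```text
[[0.5634, -0.024], [0.5769, 0.0278], [0.6482, 0.0108], [0.6338, -0.0423]] [ 0.60558415 -0.0069316 ]
```

View pics/c2.png

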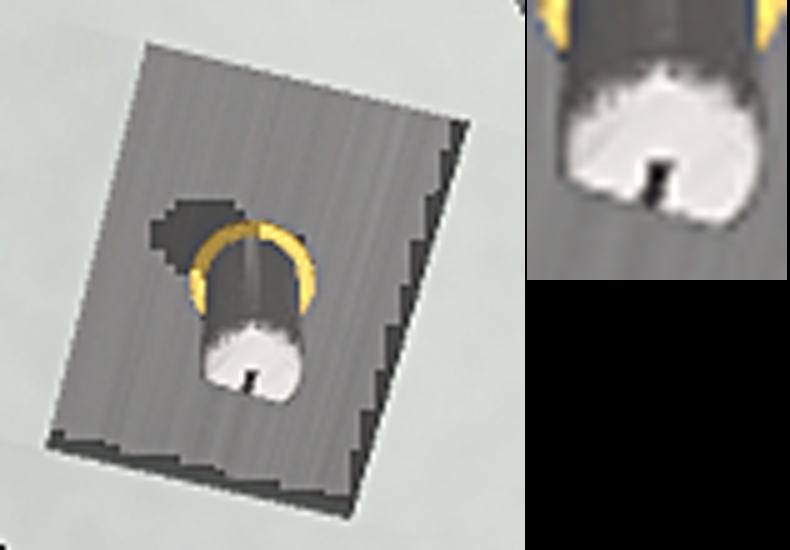

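Emit:
{"api": "drive_effector", "payload": {
  "increments": [
    [[-0.022,0,0.03],0,0.085],
    [[-0.044,0,0.06],0,0.085],
    [[-0.065,0,0.09],0,0.085],
    [[-0.065,0,0.095],0,0.085],
    [[-0.065,0,0.095],0,0.085]
  ]
}}

```text
time: 2.62
ee_pos: [0.6192, -0.0081, 0.1591]
tcp_rot: [180.0, -0.3, -179.9]
wrist_force: [-0.3, 0.7, 0.1]
opening: 0.0851
grasp_force: 0.0
```

Emit:
{"api": "drive_effector", "payload": {
  "increments": [
    [[0,0,0],0,0.085],
    [[0,0,0],0,0.085]
  ]
}}

```text
time: 2.78
ee_pos: [0.6205, -0.009, 0.164]
tcp_rot: [180.0, 0.2, -180.0]
wrist_force: [0.6, 0.5, -0.5]
opening: 0.0851
grasp_force: 0.0
```

```bash
python3 - <<'E'
from h import *
im=cv2.imread("pics/w_box.png")
i=dict(mtx=viewer.camera_info("wrist")["mtx"],extrinsics=np.load("w_box.npy"))
p=plane(i,[(304.1,226.3),(368.7,241.7),(344.7,321.3),(283.7,307.1)],.06);print(p.round(4).tolist(),p.mean(0),np.linalg.norm(np.diff(p,axis=0),axis=1),np.degrees(np.arctan2(*(p[2]-p[1]+p[3]-p[0])[::-1])))
i,im=snap("wrist","w_tip.png")
np.save("w_tip.npy",i["extrinsics"]); delta((.62,-.008,.16),180);u,v=proj(i,[(.603,-.008,.094)])[0].astype(int);print(u,v)
s=100;a=im[max(v-75,0):v+75,u-s:u+s];print("origin",u-s,max(v-75,0));cv2.imwrite("pics/c3.png",cv2.resize(a,None,fx=4,fy=4,interpolation=cv2.INTER_CUBIC))
E
```

```text
[[0.562, -0.0246], [0.575, 0.028], [0.6469, 0.0095], [0.6335, -0.0431]] [ 0.60433768 -0.00755864] [0.05419232 0.07431569 0.05426757] -14.471492191866671
t2.83 pos [ 0.6207 -0.0093  0.1641] rot [ 180.     0.2 -180. ] q6 -0.9| delta [0.0007 0.0013 0.0041] turn 0.0 (or -180.0)
325 239
origin 225 164
```

View pics/c3.png

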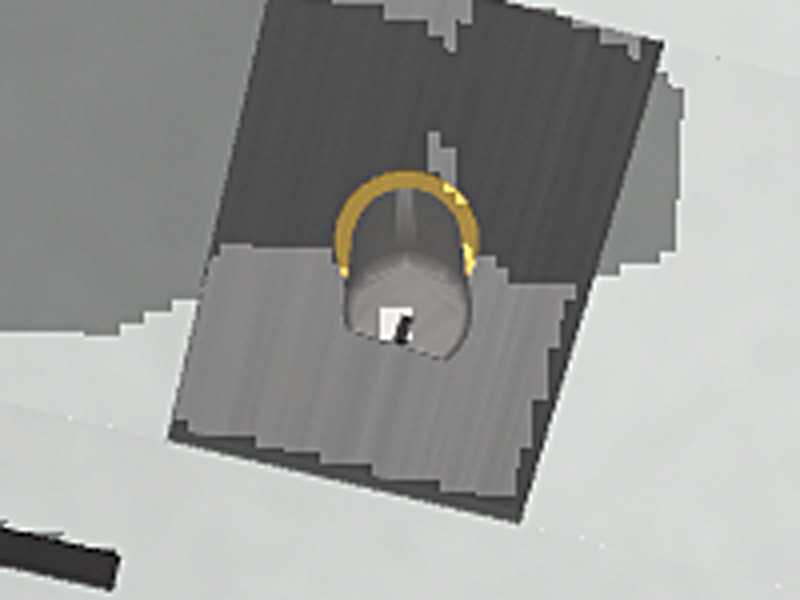

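The tip's flat chord runs from (348,325) to (450,358) in the 4x crop, so the flat faces roughly -17°. I'll refine that numerically while heading for the bezel.

```bash
python3 - <<'E'
from h import *
im=cv2.imread("pics/w_tip.png").astype(float).mean(2)
i=dict(mtx=viewer.camera_info("wrist")["mtx"],extrinsics=np.load("w_tip.npy"))
print(im[236:258,308:346:2].astype(int))
c=np.array([(225+x/4-.4,164+y/4-.4) for x,y in((348,325),(450,358),(408,315),(400,345),(347,300),(470,305))])
p=plane(i,c,.094);print(p.round(4));d=p[1]-p[0];print(np.degrees(np.arctan2(-d[0],d[1])),np.degrees(np.arctan2(*(p[3]-p[2])[::-1])))
delta((.41,-.297,.25),180)
E
```

```text
[[132 140  88 121 139 141 138 141 144 145 146 147 144 148 139 144 110 106
  136]
 [133 140  97 132 139 139 139 143 145 145 146 147 145 142 144 142 115 105
  139]
 [133 139 104 139 139 138 141 142 144 145 148 147 147 142 149 140 120  89
  140]
 [132 141 109 142 137 136 140 139 140 143 145 146 145 146 138 144 129  80
  139]
 [131 121 111 137 135 141 150 145 148 149 141 145 146 145 138 139 140  82
  139]
 [130 123 114 138 135 143 250 243 247 251 145 145 147 144 140 136 143  81
  140]
 [131 122 112 135 140 141 242 234 241 252 147 147 144 142 141 138 142  79
  136]
 [131 143 108 134 145 142 243 232 248  18 113 146 142 141 142 143 142  90
  136]
 [131 141 103 140 145 143 243 231 216  45 121 144 142 142 144 145 139  89
  136]
 [132 139 100 145 146 144 242 233 117  51 151 142 141 143 146 146 133 106
  135]
 [131 137 106 163 149 145 242 234  58  47 143 141 143 145 147 145 124 122
  135]
 [133 136 136  98 139 144 244 243  63  50 143 141 145 148 145 145 114 142
  134]
 [132 135 135 131 129 113 255 254  48 117 147 144 146 146 143 151  98 139
  138]
 [135 135 133 131 128 129  83 121  27  47 141 1
[... 873 characters left out ...]

t2.83 pos [ 0.6207 -0.0093  0.1641] rot [ 180.     0.2 -180. ] q6 -0.9| delta [ 0.2105 -0.2877 -0.0867] turn 0.0 (or -180.0)
```

Emit:
{"api": "drive_effector", "payload": {
  "increments": [
    [[0.02,-0.005,-0.036],0,0.085],
    [[0.04,-0.03,-0.06],0,0.085],
    [[0.06,-0.065,-0.085],0,0.085],
    [[0.08,-0.1,-0.085],0,0.085],
    [[0.1,-0.137,-0.085],0,0.085]
  ]
}}

```text
time: 3.25
ee_pos: [0.522, -0.144, 0.2505]
tcp_rot: [-179.9, 0.4, -179.9]
wrist_force: [1.0, -0.7, -0.8]
opening: 0.0848
grasp_force: 0.0
```

Emit:
{"api": "drive_effector", "payload": {
  "increments": [
    [[0.02,-0.036,0],0,0.085],
    [[0.04,-0.072,0],0,0.085],
    [[0.06,-0.108,0],0,0.085],
    [[0.08,-0.143,0],0,0.085],
    [[0.085,-0.15,0],0,0.085]
  ]
}}

```text
time: 3.67
ee_pos: [0.4348, -0.2969, 0.2483]
tcp_rot: [-179.8, 0.1, 179.8]
wrist_force: [0.6, 0.5, 0.0]
opening: 0.0849
grasp_force: 0.0
```

Emit:
{"api": "drive_effector", "payload": {
  "increments": [
    [[0,0,0],0,0.085],
    [[0,0,0],0,0.085]
  ]
}}

```text
time: 3.83
ee_pos: [0.4374, -0.2933, 0.2477]
tcp_rot: [-179.9, 0.1, 179.9]
wrist_force: [-0.6, 0.5, 0.9]
opening: 0.0849
grasp_force: 0.0
```

```bash
python3 - <<'E'
from h import *
i,im=snap("wrist","w_bez.png")
np.save("w_bez.npy",i["extrinsics"]); delta((.446,-.297,.25),180);print(proj(i,[(.446,-.297,.01)]))
cv2.imwrite("pics/c4.png",im)
E
```

```text
t3.88 pos [ 0.4378 -0.2927  0.2474] rot [-1.8e+02  1.0e-01  1.8e+02] q6 -33.7| delta [-0.0082 -0.0043 -0.0026] turn -0.0 (or 180.0)
[[320.19855873 216.3776717 ]]
```

View pics/c4.png

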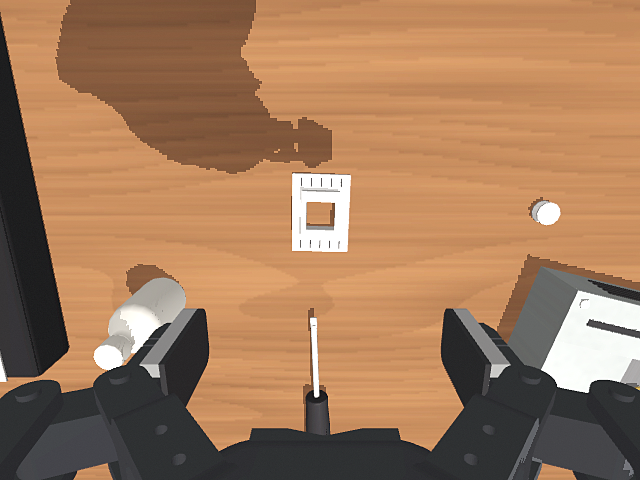

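The wrist view shows the bezel at about (321,212), nearly aligned with the image and clear of the screwdriver and bottle. I'll measure it.

```bash
python3 - <<'E'
from h import *
im=cv2.imread("pics/w_bez.png");i=dict(mtx=viewer.camera_info("wrist")["mtx"],extrinsics=np.load("w_bez.npy"))
m=np.zeros(im.shape[:2],np.uint8);s=np.s_[160:265,280:365];m[s]=((im.min(2)>170)*255)[s]
c=max(cv2.findContours(m,0,1)[0],key=cv2.contourArea);r=cv2.boxPoints(cv2.minAreaRect(c))
h=cv2.approxPolyDP(c,4,True)[:,0];print(r.round(1).tolist(),h.tolist())
p=plane(i,r,.006);print(p.round(4).tolist(),p.mean(0));e=np.diff(p,axis=0);print(np.linalg.norm(e,axis=1),np.degrees(np.arctan2(e[:,1],e[:,0])))
n=((im.min(2)<=170)*255).astype(np.uint8)[195:235,298:342]
c=max(cv2.findContours(n,0,1)[0],key=cv2.contourArea);r=np.array(cv2.boxPoints(cv2.minAreaRect(c)))+(298,195);print(r.tolist(),plane(i,r,.016).round(4).tolist(),plane(i,r,.016).mean(0))
E
```

```text
[[289.79998779296875, 250.39999389648438], [292.0, 172.89999389648438], [350.29998779296875, 174.60000610351562], [348.1000061035156, 252.0]] [[293, 173], [292, 250], [346, 251], [350, 175]]
[[0.4797, -0.3259], [0.4072, -0.322], [0.4088, -0.27], [0.4814, -0.2709]] [ 0.44426209 -0.29717817]
[0.07254737 0.05199972 0.07262398] [176.94209301  88.29662508  -0.67953174]
[[306.0, 202.0], [334.0, 202.0], [334.0, 229.0], [306.0, 229.0]] [[0.4316, -0.3094], [0.4316, -0.2847], [0.4563, -0.2845], [0.4563, -0.3098]] [ 0.44396121 -0.297103  ]
```

Emit:
{"api": "drive_effector", "payload": {
  "increments": [
    [[-0.0065,-0.0045,0.03],1.7,0.06],
    [[-0.0065,-0.0045,0.07],1.7,0.06],
    [[-0.0065,-0.0045,0.11],1.7,0.06],
    [[-0.0065,-0.0045,0.145],1.7,0.06],
    [[-0.0065,-0.0045,0.165],1.7,0.06]
  ]
}}

```text
time: 4.3
ee_pos: [0.4437, -0.2952, 0.0775]
tcp_rot: [179.9, -0.2, 178.4]
wrist_force: [-0.8, -0.1, -0.7]
opening: 0.0603
grasp_force: 0.0
```

Emit:
{"api": "drive_effector", "payload": {
  "increments": [
    [[0,0,0],0,0.06],
    [[0,0,0],0,0.06],
    [[0,0,0],0,0.06]
  ]
}}

```text
time: 4.55
ee_pos: [0.4454, -0.2975, 0.0834]
tcp_rot: [-179.9, 0.1, 178.4]
wrist_force: [0.0, 0.0, 0.7]
opening: 0.0604
grasp_force: 0.0
```

```bash
python3 - <<'E'
from h import *
delta((.4442,-.2971,.032),178.2)
i,im=snap("wrist","w_b2.png")
m=((im.min(2)>170)*255).astype(np.uint8);m[:,:150]=0;m[:,500:]=0;m[400:]=0
p=proj(i,[(.4442,-.2971,.006)])[0];print(p)
n,l,st,ce=cv2.connectedComponentsWithStats(m)
for k in range(1,n):
    if st[k][4]>1500:
        c=max(cv2.findContours((l==k).astype(np.uint8),0,1)[0],key=cv2.contourArea);q=plane(i,cv2.boxPoints(cv2.minAreaRect(c)),.006);e=np.diff(q,axis=0)
        print(st[k],q.mean(0),np.linalg.norm(e,axis=1),np.degrees(np.arctan2(e[:,1],e[:,0])))
E
```

```text
t4.55 pos [ 0.4454 -0.2975  0.0834] rot [-1.799e+02  1.000e-01  1.784e+02] q6 -32.1| delta [0.0013 0.0004 0.0514] turn 0.2 (or -179.8)
[324.61969846 266.32848538]
[  272   197   106   132 10161] [ 0.44387486 -0.29715568] [0.05155336 0.07168178 0.05691679] [ 88.39159021   0.52561876 -91.59181069]
```

Emit:
{"api": "drive_effector", "payload": {
  "increments": [
    [[0.001,0,0.03],0,0.06],
    [[0.001,0,0.048],0,0.06],
    [[0.001,0,0.051],0,0.06],
    [[0.001,0,0.051],0,0.06],
    [[0.001,0,0.051],0,0.06]
  ],
  "grip_force": 40
}}

```text
time: 5.02
ee_pos: [0.444, -0.2982, 0.0322]
tcp_rot: [-179.9, 0.1, 178.3]
wrist_force: [0.1, 0.1, 0.2]
opening: 0.06
grasp_force: 0.0
```

Emit:
{"api": "drive_effector", "payload": {
  "increments": [
    [[0,0,0],0,0.02],
    [[0,0,0],0,0.02],
    [[0,0,0],0,0.02],
    [[0,0,0],0,0.02],
    [[0,0,0],0,0.02]
  ]
}}

```text
time: 5.43
ee_pos: [0.4439, -0.2983, 0.032]
tcp_rot: [-179.9, 0.1, 178.3]
wrist_force: [-1.3, 1.2, 4.9]
opening: 0.0326
grasp_force: 40.0
```

Emit:
{"api": "drive_effector", "payload": {
  "increments": [
    [[0,0,0],0,0.02],
    [[0,0,0],0,0.02]
  ]
}}

```text
time: 5.6
ee_pos: [0.4439, -0.2983, 0.032]
tcp_rot: [-179.9, 0.1, 178.3]
wrist_force: [-0.3, 0.1, 4.9]
opening: 0.0326
grasp_force: 40.0
```

Emit:
{"api": "drive_effector", "payload": {
  "increments": [
    [[0,0,-0.02],0,0.02],
    [[0,0,-0.06],0,0.02],
    [[0,0,-0.1],0,0.02],
    [[-0.01,0.02,-0.125],0,0.02],
    [[-0.025,0.05,-0.13],0,0.02]
  ],
  "grip_force": 60
}}

```text
time: 6.02
ee_pos: [0.4708, -0.2504, 0.1666]
tcp_rot: [-179.8, 0.4, 178.1]
wrist_force: [1.3, -0.2, -2.2]
opening: 0.0321
grasp_force: 59.9
```

Emit:
{"api": "drive_effector", "payload": {
  "increments": [
    [[-0.018,0.035,0],0,0.02],
    [[-0.036,0.07,0],0,0.02],
    [[-0.054,0.105,0],0,0.02],
    [[-0.072,0.14,0],0,0.02],
    [[-0.09,0.175,0],0,0.02]
  ]
}}

```text
time: 6.43
ee_pos: [0.5656, -0.0744, 0.1612]
tcp_rot: [-180.0, 0.1, 178.3]
wrist_force: [0.6, -0.6, -0.5]
opening: 0.0322
grasp_force: 59.9
```

Emit:
{"api": "drive_effector", "payload": {
  "increments": [
    [[-0.018,0.035,0],6,0.02],
    [[-0.034,0.066,0],12.8,0.02],
    [[-0.037,0.07,0],12.8,0.02],
    [[-0.037,0.07,0],12.8,0.02],
    [[-0.037,0.07,0],12.8,0.02]
  ]
}}

```text
time: 6.85
ee_pos: [0.6038, -0.0074, 0.1604]
tcp_rot: [-180.0, -0.0, 165.6]
wrist_force: [-1.0, -0.6, -0.5]
opening: 0.032
grasp_force: 59.9
```

```bash
python3 - <<'E'
from h import *
i,im=snap("wrist","w_held.png");delta((.6043,-.0076,.145),165.5)
E
```

```text
t6.90 pos [ 0.6036 -0.0081  0.1606] rot [-180.     0.   165.5] q6 13.7| delta [-0.0006  0.0006  0.0156] turn 0.0 (or -180.0)
```

View pics/w_held.png

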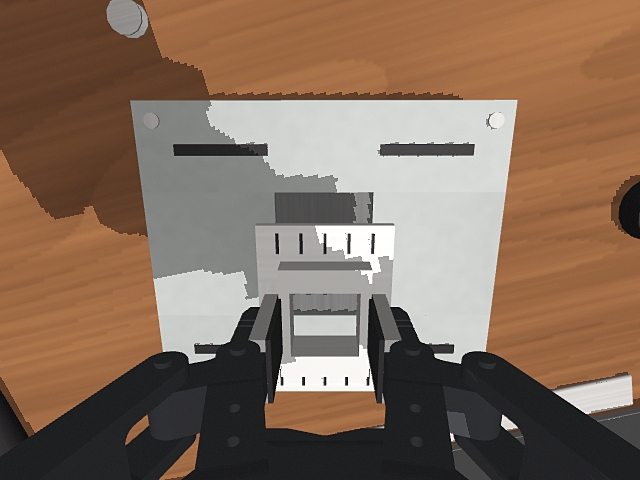

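The bezel is held square and aligned with the pocket, its edges at v=224 and v=391 and u from 257 to 394. I'll check its offset in the hand.

```bash
python3 - <<'E'
from h import *
i=viewer.camera_info("wrist")
p=plane(i,[(257,224),(394,224),(280,391),(370,391)],.1346);print(p.round(4).tolist(),np.linalg.norm(p[0]-p[1]))
print((p[:2].mean(0)+p[2:].mean(0))/2, np.linalg.norm(p[:2].mean(0)-p[2:].mean(0)))
q=plane(i,[(275,192.5),(373,192.5)],.06);print(q);d=q[1]-q[0];print(np.degrees(np.arctan2(-d[0],d[1])))
a=np.radians(-14.5);print(q.mean(0)+.03725*np.array([np.cos(a),np.sin(a)]))
d=p[1]-p[0];print(np.degrees(np.arctan2(-d[0],d[1])))
E
```

```text
[[0.5621, -0.0226], [0.5747, 0.0262], [0.6333, -0.0345], [0.6427, 0.002]] 0.05041007100517407
[ 0.60319221 -0.00723977] 0.07192296431279664
[[ 0.56198485 -0.02491689]
 [ 0.57537392  0.02708779]]
-14.437760354503743
[ 0.60474289 -0.00824121]
-14.439532830498171
```

Emit:
{"api": "drive_effector", "payload": {
  "increments": [
    [[-0.0012,-0.0003,0.02],0,0.02],
    [[-0.0012,-0.0003,0.04],0,0.02],
    [[-0.0012,-0.0003,0.055],0,0.02],
    [[-0.0012,-0.0003,0.062],0,0.02],
    [[-0.0012,-0.0003,0.064],0,0.02]
  ]
}}

```text
time: 7.32
ee_pos: [0.6039, -0.0092, 0.0952]
tcp_rot: [-180.0, -0.1, 165.4]
wrist_force: [-0.7, 0.1, -1.4]
opening: 0.0319
grasp_force: 59.9
```

Emit:
{"api": "drive_effector", "payload": {
  "increments": [
    [[0,0,0.002],0,0.02],
    [[0,0,0.004],0,0.02],
    [[0,0,0.006],0,0.02],
    [[0,0,0.008],0,0.02],
    [[0,0,0.01],0,0.02]
  ]
}}

```text
time: 7.73
ee_pos: [0.6052, -0.008, 0.0866]
tcp_rot: [180.0, 0.0, 165.5]
wrist_force: [-0.6, 0.8, -1.3]
opening: 0.0322
grasp_force: 59.9
```

Emit:
{"api": "drive_effector", "payload": {
  "increments": [
    [[0,0,0.001],0,0.02],
    [[0,0,0.002],0,0.02],
    [[0,0,0.002],0,0.02],
    [[0,0,0.002],0,0.02]
  ]
}}

```text
time: 8.07
ee_pos: [0.6052, -0.0079, 0.0861]
tcp_rot: [180.0, 0.1, 165.5]
wrist_force: [-5.4, 0.2, 11.4]
opening: 0.0318
grasp_force: 61.2
```

Emit:
{"api": "drive_effector", "payload": {
  "increments": [
    [[0,0,-0.0005],0,0.06],
    [[0,0,-0.0005],0,0.06],
    [[0,0,-0.0005],0,0.06],
    [[0,0,-0.0005],0,0.06]
  ]
}}

```text
time: 8.4
ee_pos: [0.6049, -0.0079, 0.0845]
tcp_rot: [-180.0, -0.0, 165.5]
wrist_force: [0.1, -0.0, 0.6]
opening: 0.0601
grasp_force: 0.0
```

Emit:
{"api": "drive_effector", "payload": {
  "increments": [
    [[0,0,-0.03],0,0.06],
    [[0,0,-0.07],0,0.06],
    [[0.02,0,-0.1],0,0.085],
    [[0.04,0.02,-0.12],0,0.085],
    [[0.04,0.02,-0.12],0,0.085]
  ]
}}

```text
time: 8.82
ee_pos: [0.571, 0.0236, 0.2103]
tcp_rot: [179.8, 0.3, 165.5]
wrist_force: [-0.4, 0.1, 0.4]
opening: 0.0848
grasp_force: 0.0
```

Emit:
{"api": "drive_effector", "payload": {
  "increments": [
    [[0,0,0],0,0.085],
    [[0,0,0],0,0.085]
  ]
}}

```text
time: 8.98
ee_pos: [0.5713, 0.0214, 0.204]
tcp_rot: [-180.0, -0.0, 165.5]
wrist_force: [0.5, -0.6, -0.5]
opening: 0.0847
grasp_force: 0.0
```

```bash
python3 - <<'E'
from h import *
i,im=snap("wrist","w_seat.png");delta((.6043,-.0076,.145),165.5);np.save("w_seat.npy",i["extrinsics"])
u,v=proj(i,[(.6045,-.008,.06)])[0].astype(int);print(u,v);y0=max(v-75,0)
cv2.imwrite("pics/c5.png",cv2.resize(im[y0:v+75,u-100:u+100],None,fx=4,fy=4,interpolation=2));print(u-100,y0)
E
```

```text
t9.03 pos [0.5712 0.0211 0.2034] rot [-1.800e+02 -1.000e-01  1.655e+02] q6 16.6| delta [-0.0394 -0.0195  0.0584] turn -0.0 (or 180.0)
295 289
195 214
```

View pics/c5.png

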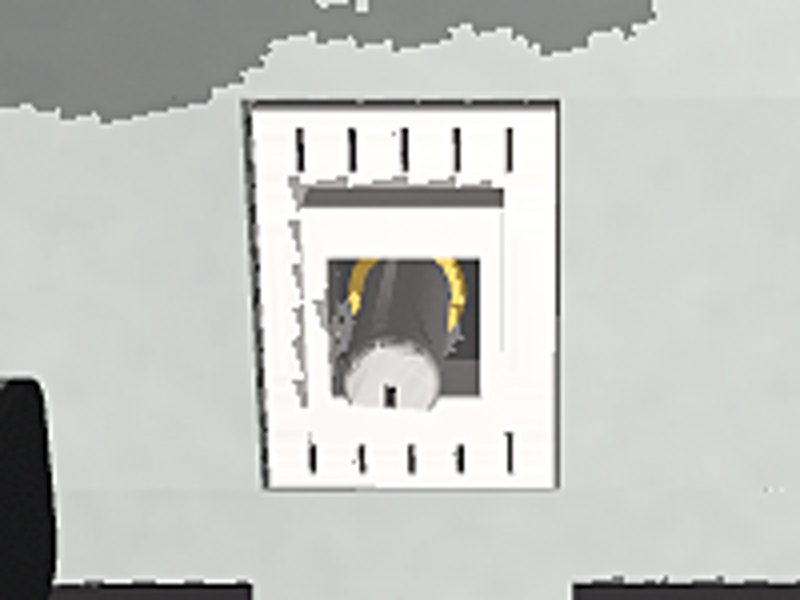

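The bezel sits flush, with an even gap all round. Now I'll go to the knob.

Emit:
{"api": "drive_effector", "payload": {
  "increments": [
    [[0.02,0.035,0],0,0.06],
    [[0.04,0.07,0],0,0.06],
    [[0.06,0.105,0],0,0.06],
    [[0.08,0.14,0],0,0.06],
    [[0.1,0.175,0],0,0.06]
  ]
}}

```text
time: 9.45
ee_pos: [0.5177, 0.2168, 0.2031]
tcp_rot: [-179.9, -0.1, 165.4]
wrist_force: [0.0, 0.2, 0.0]
opening: 0.0596
grasp_force: 0.0
```

Emit:
{"api": "drive_effector", "payload": {
  "increments": [
    [[0.02,0.035,0.01],0,0.06],
    [[0.04,0.07,0.02],0,0.06],
    [[0.05,0.095,0.03],1,0.06],
    [[0.053,0.099,0.033],1.2,0.06],
    [[0.053,0.099,0.033],1.2,0.06]
  ]
}}

```text
time: 9.87
ee_pos: [0.4908, 0.3258, 0.1687]
tcp_rot: [-179.8, -0.2, 164.4]
wrist_force: [-0.2, 0.2, -0.1]
opening: 0.0602
grasp_force: 0.0
```

Emit:
{"api": "drive_effector", "payload": {
  "increments": [
    [[0,0,0],0,0.05],
    [[0,0,0],0,0.05]
  ]
}}

```text
time: 10.03
ee_pos: [0.4924, 0.3238, 0.1717]
tcp_rot: [-180.0, -0.0, 164.2]
wrist_force: [0.5, -1.0, 1.1]
opening: 0.0501
grasp_force: 0.0
```

```bash
python3 - <<'E'
from h import *
i,im=snap("wrist","w_k2.png");delta((.4913,.325,.15),164.3);np.save("w_k2.npy",i["extrinsics"])
u,v=proj(i,[(.4913,.325,.03)])[0].astype(int);print(u,v)
cv2.imwrite("pics/c6.png",cv2.resize(im[v-75:v+75,u-100:u+100],None,fx=4,fy=4,interpolation=2));print(u-100,v-75)
E
```

```text
t10.08 pos [0.4925 0.3237 0.172 ] rot [-180.     0.   164.2] q6 49.1| delta [0.0015 0.0009 0.022 ] turn -0.1 (or 179.9)
325 234
225 159
```

View pics/c6.png

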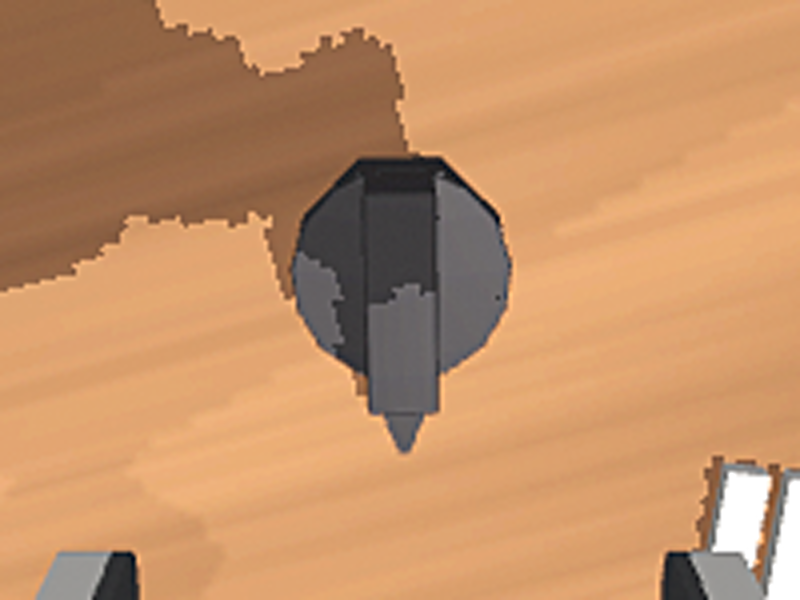

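The bar top has corners (366,192), (436,192), (440,412) and (370,412) in the crop, with the pointer tip at (405,452). It is well aligned with the tool.

```bash
python3 - <<'E'
from h import *
i=dict(mtx=viewer.camera_info("wrist")["mtx"],extrinsics=np.load("w_k2.npy"))
c=np.array([(366,192),(436,192),(440,412),(370,412),(405,452)])/4+(225-.4,159-.4)
p=plane(i,c[:4],.038);t=plane(i,c[4],.023)[0];m=p.mean(0);d=p[2]+p[3]-p[0]-p[1]
y=np.degrees(np.arctan2(d[1],d[0]));print(m,np.linalg.norm(d)/2,np.linalg.norm(p[0]-p[1]),y);a=np.radians(y);print("tip-30",t-.03*np.array([np.cos(a),np.sin(a)]))
delta((*m,.0455),180+y)
E
```

```text
[0.48962114 0.32556992] 0.037095086752763795 0.011163404887198712 -14.72074783450831
tip-30 [0.49077933 0.32509019]
t10.08 pos [0.4925 0.3237 0.172 ] rot [-180.     0.   164.2] q6 49.1| delta [0.0033 0.001  0.1265] turn -1.1 (or 178.9)
```

Emit:
{"api": "drive_effector", "payload": {
  "increments": [
    [[0.0028,0.001,0.03],-0.9,0.04],
    [[0.0028,0.001,0.065],-0.9,0.04],
    [[0.0028,0.001,0.085],-0.9,0.04],
    [[0.0028,0.001,0.09],-0.9,0.04],
    [[0.0028,0.001,0.09],-0.9,0.04]
  ],
  "grip_force": 40
}}

```text
time: 10.5
ee_pos: [0.4892, 0.3254, 0.0809]
tcp_rot: [-179.9, -0.1, 165.1]
wrist_force: [0.4, -0.8, 0.5]
opening: 0.0399
grasp_force: 0.0
```

Emit:
{"api": "drive_effector", "payload": {
  "increments": [
    [[0,0,0.015],0,0.04],
    [[0,0,0.028],0,0.04],
    [[0,0,0.0345],0,0.04],
    [[0,0,0.0345],0,0.04],
    [[0,0,0.0345],0,0.04]
  ]
}}

```text
time: 10.92
ee_pos: [0.4895, 0.3267, 0.0477]
tcp_rot: [180.0, 0.0, 165.2]
wrist_force: [-0.3, -0.5, -0.5]
opening: 0.0396
grasp_force: 0.0
```

```bash
python3 - <<'E'
from h import *
delta((.4901,.3254,.0455),165.1)
E
```

```text
t10.92 pos [0.4895 0.3267 0.0477] rot [180.    0.  165.2] q6 48.5| delta [-0.0009 -0.0011  0.0022] turn 0.1 (or -179.9)
```

Emit:
{"api": "drive_effector", "payload": {
  "increments": [
    [[-0.0005,-0.001,0.0015],0,0.04],
    [[-0.0005,-0.001,0.0015],0,0.04],
    [[-0.0005,-0.001,0.0015],0,0.005],
    [[-0.0005,-0.001,0.0015],0,0.005],
    [[-0.0005,-0.001,0.0015],0,0.005]
  ],
  "grip_force": 80
}}

```text
time: 11.33
ee_pos: [0.4899, 0.3259, 0.0465]
tcp_rot: [180.0, 0.0, 165.2]
wrist_force: [-0.1, -0.0, 0.6]
opening: 0.0102
grasp_force: 79.2
```

Emit:
{"api": "drive_effector", "payload": {
  "increments": [
    [[0,0,0],0,0.005],
    [[0,0,0],0,0.005],
    [[0,0,0],0,0.005],
    [[0,0,0],0,0.005]
  ]
}}

```text
time: 11.67
ee_pos: [0.4899, 0.3258, 0.0464]
tcp_rot: [180.0, 0.0, 165.2]
wrist_force: [-0.4, 0.5, 5.3]
opening: 0.0099
grasp_force: 80.1
```

Emit:
{"api": "drive_effector", "payload": {
  "increments": [
    [[0,0,-0.03],0,0.005],
    [[0,0,-0.065],0,0.005],
    [[0,0,-0.1],0,0.005],
    [[0,0,-0.12],0,0.005],
    [[0,0,-0.12],0,0.005]
  ]
}}

```text
time: 12.08
ee_pos: [0.491, 0.3266, 0.171]
tcp_rot: [179.7, 0.3, 165.2]
wrist_force: [-0.1, 0.0, -0.3]
opening: 0.0098
grasp_force: 79.4
```

```bash
python3 - <<'E'
from h import *
i,im=snap("wrist","w_k3.png");np.save("w_k3.npy",i["extrinsics"])
delta((.6044,-.0077,.1665),164)
E
```

```text
t12.13 pos [0.4905 0.3262 0.1681] rot [179.8   0.2 165.2] q6 48.4| delta [-0.1955 -0.2937  0.0013] turn 1.2 (or -178.8)
```

View pics/w_k3.png

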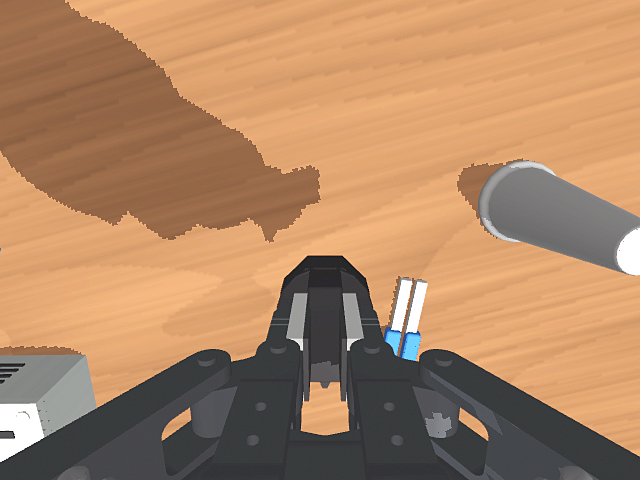

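```bash
python3 - <<'E'
from h import *
im=cv2.imread("pics/w_k3.png").mean(2).astype(int);print(im[250:300,325].tolist())
i=dict(mtx=viewer.camera_info("wrist")["mtx"],extrinsics=np.load("w_k3.npy"));o=bot.get_obs()
R=Rn.from_euler("xyz",o["tcp_rot"],degrees=True)
for uv,z in(((324.5,256),.1217),((324.5,269),.1407),((324.5,269),.1407),((280,300),.1407),((371,300),.1407)):
    p=plane(i,uv,z)[0];print(uv,R.inv().apply(np.array([*p,z])-o["ee_pos"]).round(4))
E
```

```text
[182, 183, 180, 182, 189, 121, 23, 40, 42, 40, 41, 41, 40, 39, 41, 42, 39, 45, 60, 48, 39, 40, 41, 41, 42, 40, 42, 42, 41, 42, 42, 41, 42, 44, 42, 41, 40, 52, 55, 59, 61, 61, 59, 61, 60, 59, 60, 60, 60, 61]
(324.5, 256) [0.0159 0.001  0.0464]
(324.5, 269) [0.0169 0.001  0.0274]
(324.5, 269) [0.0169 0.001  0.0274]
(280, 300) [ 0.0037 -0.0169  0.0274]
(371, 300) [0.0036 0.0196 0.0275]
```

Emit:
{"api": "drive_effector", "payload": {
  "increments": [
    [[-0.02,-0.03,0],0,0.005],
    [[-0.04,-0.06,0],0,0.005],
    [[-0.06,-0.09,0],0,0.005],
    [[-0.08,-0.12,0],0,0.005],
    [[-0.1,-0.15,0],0,0.005]
  ]
}}

```text
time: 12.55
ee_pos: [0.5475, 0.1534, 0.1638]
tcp_rot: [-179.9, -0.1, 165.2]
wrist_force: [0.9, 0.7, -1.3]
opening: 0.0098
grasp_force: 79.4
```

Emit:
{"api": "drive_effector", "payload": {
  "increments": [
    [[-0.02,-0.03,0],1.2,0.005],
    [[-0.04,-0.06,0],1.2,0.005],
    [[-0.06,-0.09,0],1.2,0.005],
    [[-0.08,-0.12,0],1.2,0.005],
    [[-0.094,-0.142,0],1.2,0.005]
  ]
}}

```text
time: 12.97
ee_pos: [0.6024, -0.009, 0.1636]
tcp_rot: [-179.9, -0.1, 163.9]
wrist_force: [-0.2, 0.4, -0.6]
opening: 0.0101
grasp_force: 79.4
```

Emit:
{"api": "drive_effector", "payload": {
  "increments": [
    [[0,0,0],0,0.005],
    [[0,0,0],0,0.005],
    [[0,0,0],0,0.005]
  ]
}}

```text
time: 13.22
ee_pos: [0.6019, -0.006, 0.1643]
tcp_rot: [-180.0, -0.1, 164.0]
wrist_force: [-0.3, -0.2, 0.5]
opening: 0.0099
grasp_force: 79.4
```

```bash
python3 - <<'E'
from h import *
delta((.6044,-.0077,.15),164)
E
```

```text
t13.22 pos [ 0.6019 -0.006   0.1643] rot [-1.80e+02 -1.00e-01  1.64e+02] q6 15.5| delta [-0.0029 -0.0009  0.0143] turn -0.0 (or 180.0)
```

```bash
python3 - <<'E'
from h import *
i,im=snap("wrist","w_k4.png");o=bot.get_obs();g=im.mean(2).astype(int)
R=Rn.from_euler("xyz",o["tcp_rot"],degrees=True);zk=o["ee_pos"][2]-.0464;print(o["ee_pos"],o["tcp_rot"])
for u in(318,325,332):print(g[245:295,u].tolist())
def T(uv,h):
    p=plane(i,uv,zk+h)[0];return R.inv().apply(np.array([*p,zk+h])-o["ee_pos"])[:2].round(4)
for v in(254,256,258):print(v,"bottom",T((324.5,v),0),"topbody",T((324.5,v+12),.019),"bar",T((324.5,v+31),.038))
cv2.imwrite("pics/c7.png",cv2.resize(im[225:375,225:425],None,fx=4,fy=4,interpolation=2))
E
```

```text
[ 0.60196011 -0.00556257  0.16471277] [-1.79985796e+02 -9.49897619e-02  1.64016278e+02]
[122, 121, 119, 117, 115, 113, 111, 111, 110, 112, 62, 11, 19, 22, 20, 21, 21, 21, 21, 21, 20, 17, 21, 32, 25, 18, 20, 23, 17, 21, 20, 19, 22, 14, 22, 20, 19, 19, 21, 20, 20, 20, 26, 29, 32, 32, 34, 33, 31, 32]
[86, 88, 88, 88, 89, 89, 90, 88, 91, 94, 55, 13, 20, 21, 21, 18, 23, 19, 21, 18, 19, 18, 22, 31, 25, 20, 21, 20, 18, 20, 21, 19, 21, 19, 19, 23, 20, 22, 20, 21, 20, 21, 26, 29, 32, 31, 32, 33, 33, 32]
[200, 198, 153, 89, 97, 100, 103, 84, 86, 92, 53, 14, 21, 21, 19, 22, 18, 22, 20, 20, 20, 17, 25, 32, 25, 17, 18, 21, 20, 21, 20, 20, 23, 19, 24, 20, 18, 19, 17, 18, 24, 21, 27, 29, 32, 33, 32, 31, 35, 33]
254 bottom [ 0.0184 -0.    ] topbody [ 0.0197 -0.    ] bar [ 0.0197 -0.0001]
256 bottom [ 0.0175 -0.    ] topbody [ 0.0189 -0.    ] bar [ 0.019  -0.0001]
258 bottom [ 0.0165 -0.    ] topbody [ 0.0181 -0.    ] bar [ 0.0183 -0.0001]
```

View pics/c7.png

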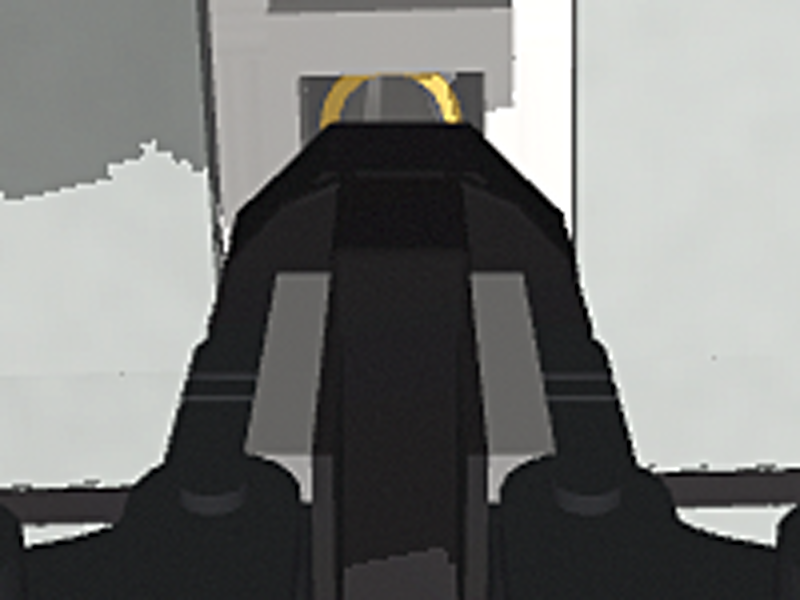

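```bash
python3 - <<'E'
from h import *
i=viewer.camera_info("wrist");p=plane(i,[(225-.4+391/4,225-.4+72/4)],.056)[0];a=np.radians(164)
print("shaft",p-.0105*np.array([np.cos(a),np.sin(a)]))
E
```

```text
shaft [ 0.60677289 -0.00778   ]
```

Emit:
{"api": "drive_effector", "payload": {
  "increments": [
    [[-0.0027,-0.0014,0.01],0,0.005],
    [[-0.0027,-0.0014,0.018],0,0.005],
    [[-0.0027,-0.0014,0.02],0,0.005],
    [[-0.0027,-0.0014,0.02],0,0.005],
    [[-0.0027,-0.0014,0.02],0,0.005]
  ]
}}

```text
time: 13.68
ee_pos: [0.6045, -0.008, 0.1454]
tcp_rot: [-180.0, -0.0, 164.0]
wrist_force: [-0.3, -0.3, -0.8]
opening: 0.01
grasp_force: 79.4
```

```bash
python3 - <<'E'
from h import *
delta((.6044,-.0077,.1244),164)
E
```

```text
t13.68 pos [ 0.6045 -0.008   0.1454] rot [-180.   -0.  164.] q6 15.2| delta [0.0001 0.0003 0.021 ] turn 0.0 (or -180.0)
```

Emit:
{"api": "drive_effector", "payload": {
  "increments": [
    [[0,0,0.002],0,0.005],
    [[0,0,0.004],0,0.005],
    [[0,0,0.006],0,0.005],
    [[0,0,0.008],0,0.005],
    [[0,0,0.01],0,0.005]
  ]
}}

```text
time: 14.1
ee_pos: [0.6047, -0.0084, 0.1356]
tcp_rot: [-180.0, 0.0, 164.0]
wrist_force: [-0.1, -0.4, -0.5]
opening: 0.0101
grasp_force: 79.4
```

Emit:
{"api": "drive_effector", "payload": {
  "increments": [
    [[0,0,0.002],0,0.005],
    [[0,0,0.004],0,0.005],
    [[0,0,0.006],0,0.005],
    [[0,0,0.008],0,0.005],
    [[0,0,0.01],0,0.005]
  ]
}}

```text
time: 14.52
ee_pos: [0.6047, -0.0083, 0.1255]
tcp_rot: [180.0, 0.0, 164.0]
wrist_force: [-0.2, -0.6, -0.0]
opening: 0.0099
grasp_force: 79.4
```

Emit:
{"api": "drive_effector", "payload": {
  "increments": [
    [[0,0,0.001],0,0.005],
    [[0,0,0.002],0,0.005],
    [[0,0,0.002],0,0.005],
    [[0,0,0.002],0,0.005]
  ]
}}

```text
time: 14.85
ee_pos: [0.6048, -0.0083, 0.1243]
tcp_rot: [180.0, 0.0, 164.0]
wrist_force: [-2.0, -0.1, 3.5]
opening: 0.0099
grasp_force: 79.8
```

Emit:
{"api": "drive_effector", "payload": {
  "increments": [
    [[0,0,0.0015],0,0.005],
    [[0,0,0.003],0,0.005],
    [[0,0,0.0045],0,0.005],
    [[0,0,0.005],0,0.005],
    [[0,0,0.005],0,0.005]
  ]
}}

```text
time: 15.27
ee_pos: [0.6048, -0.0083, 0.1193]
tcp_rot: [180.0, 0.0, 164.0]
wrist_force: [-3.7, 0.2, 6.9]
opening: 0.01
grasp_force: 80.2
```

Emit:
{"api": "drive_effector", "payload": {
  "increments": [
    [[0,0,0.001],0,0.005],
    [[0,0,0.0015],0,0.005],
    [[0,0,0.0015],0,0.005]
  ]
}}

```text
time: 15.52
ee_pos: [0.6048, -0.0084, 0.1182]
tcp_rot: [180.0, 0.1, 164.0]
wrist_force: [-3.6, 0.1, 8.9]
opening: 0.0101
grasp_force: 80.9
```

Emit:
{"api": "drive_effector", "payload": {
  "increments": [
    [[0,0,0.0008],0,0.005],
    [[0,0,0.0008],0,0.005],
    [[0,0,0.0008],0,0.005],
    [[0,0,0.0008],0,0.005]
  ]
}}

```text
time: 15.85
ee_pos: [0.6049, -0.0084, 0.1182]
tcp_rot: [180.0, 0.1, 164.0]
wrist_force: [-5.0, 0.8, 13.7]
opening: 0.0098
grasp_force: 81.5
```

The force has jumped to 13.7 N with no further travel, so the shaft is at its stop: TCP z went from 0.1243 to 0.1182, which is 6.1 mm.

```bash
python3 -c "
from workcell import bot, viewer
print(bot.job_done())"
```

```text
the job is handed in; nothing more can be done
None
```

The bezel is seated in the pocket, the knob is on the D-shaft with its pointer toward the flat, and the gripper holds it pressed about 6 mm to the stop; the job was handed in at about 16 s, and no verdict was shown.

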